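# Clamp a tube rack on the plate shaker

## Task

One of the two bench shakers has its sliding retaining bar standing well clear of its tube rack. Slide that bar up against the rack, then turn the clamp knob on the bar's carriage clockwise (seen from above) as far as it goes, to lock it, and let go. Leave the other shaker, whose rack is already clamped, as it is, and keep the rack in its place on the shaker.

Things in the scene. Friction and masses are not known exactly. Their poses are not given: they have to be found in the camera images.
- clamp_grip (a point): Clamp knob to use: black, a 40 mm disc, upright bar handle 42 long, 14 thick, 35 mm tall. Point: on the turning axis in the handle, 12 mm below its top, 23 above the disc, 138 above the bench; x along the handle, z up, turns with it. The knob rides on a grey carriage (50 x 60 x 40 mm) with a 100 mm wide bar, front face 35 mm ahead of the axis; all slide as one (2 N) while free, led by the handle.
- clamp_knob (a joint): Angle of that knob, rad: 0 = free, handle along the slide; grows clockwise seen from above, to the end stop at 1.4 = locked, handle nearly across the slide. Starts at 0 to 0.15, turns against about 0.06 N m (a little more when the clamp bites, from about 1.0) and stays where left. Locked, the carriage holds against about 40 N; so slide first.
- tube_rack: Loose white rack of capped tubes, 90 (x) x 75 (y) x 44 mm, 0.2 to 0.42 kg, on the 63 mm high platform of the shaker with that knob. Origin: centre of underside. x: along the slide (within 1 degree), from the knob to a fixed end stop 0 to 3 mm past its far face. Near face 45 mm before the origin, bar 25 to 85 mm short of it; when they touch the knob axis is 80 mm from the origin.
- other_handle_end (a point): End of the knob handle on the other, like shaker, whose like rack is already clamped (bar at the rack, handle nearly across the slide): do not disturb. Point 21 mm from that knob's axis, 138 mm above the bench. The shakers (white, 280 x 130 mm) stand side by side, pointing away from the robot; which is left varies.
There are look-alikes about, which are no part of the job. What is shaped like the tube_rack but red is not meant.

How it is judged:
By the outcome, as a careful person would: the job done as asked, in the order asked, and still so for the second after the job is handed in, with the robot touching nothing.
It also fails if it takes over 38 s, if anything falls off the work surface, if the arm or the gripper's body presses on something with over 40 N, if the wrist force passes 120 N, or if a joint passes its speed limit or range.

## Robot

A 7-joint arm with a two-finger parallel gripper is mounted at the origin on the work surface. World frame = base frame: x ahead of the robot, y to its left, z up, the work surface at z = 0. Lengths are in mm, angles in rad, forces in N, time in s.
With the tool pointing down it reaches from about 425 to 875 mm from the base axis. Payload 8.4 kg.
Tool frame: the origin (TCP) lies on the mounting face of the last link; the fingertips stand 182 mm ahead of it and the grasp point (between the pads) lies 164 mm ahead of it (env.grip_depth is the distance from the TCP to the grasp point, in mm); z points along the fingers, y is the direction in which the jaws open and shut (so a half turn about z gives the same grasp; the last joint's range is limited). The gripper opens to 87 mm and grips with 3 to 60 N. Pads are 19 mm wide; open, the fingers measure 117 mm over their backs; the gripper's body (75 mm by 190 mm) begins 51 mm behind the grasp point.
Start: joints at [-1.371, 0.333, 0.04, 1.465, -0.013, 1.343, -0.059], TCP at [191.347, 621.176, 404.746] pointing down, gripper open.
Joint ranges: [-2.58, 2.58], [-0.38, 2.09], [-1.3, 1.39], [0.25, 2.4], [-1.5, 4.64], [0.08, 2.09], [-2.65, 2.65]. Speed limits (rad/s): [2.22, 2.22, 2.79, 2.79, 3.14, 3.14, 3.14].

## Interface

Orientations are given as a 3x3 rotation matrix whose columns are the frame's x, y, z axes.
In Python, from cell import env gives the robot as it stands.
- The arm moves only by the shell command python3 -m crank 'ROWS'. ROWS is JSON, a list of rows, each an object of numbers: "tx", "ty", "tz": the shift along the tool's x, y, z in mm; "ax", "ay", "az": the turn, a rotation vector about the tool's x, y, z in degrees; "grip": the opening, from 0 (shut) to 1 (fully open). A call has 1 to 10 rows; each row shifts and turns the pose as measured when the row begins, along the tool's axes as they then stand; what a row does not reach is not made up. A row lasts 1/12 s, in which the tool goes at most 41.7 mm and 7.16 degrees, less where a joint would pass 70% of its speed; a pose out of reach is approached as far as the arm can. A call is refused whole if a number of a shift passes 41.7 or a number of a turn 7.16, either way. A call with a gripper value outside its range is refused whole. The fingers move at their own pace and stop on an object; the grip force is fixed at half the most. Time passes only in rows, so rows that do not move let the fingers close. It gives the time, the measured TCP pose, the force and the opening at its end, in the units of the state.
- env.sense(): the state, without advancing time (a new reading comes with each control period).
- env.camera(name): name is "scene" or "side" or "wrist"; returns the picture (400x640x3 uint8, blue, green, red); there is no depth.
- env.camera_params(name): a dict with "fx", "fy", "cx", "cy" (pixels), "world_to_cam" (4x4, takes a point from world to camera coordinates). Camera axes: x right, y down, z forward; pixel columns grow to the right and rows downward; lengths in mm; the calibration is good to about 2 mm. A picture is of the moment at which its call begins: read the wrist's pose just before it. camera_params takes no time and is no camera call; for the wrist camera it gives the pose at the moment of the call.
- env.close_job(): hands the job in, once; it reports no verdict.
The state is a dict: "clock": time; "q": joint angles; "qvel": joint speeds; "joint_torque": joint torques, N m; "eef_pos": TCP position; "tool_rot": TCP orientation; "contact_force": force on the tool from outside, world axes, zero at the start; "moment": the same for the moment, N m; "width": finger opening in mm.
Only numpy, scipy, OpenCV 4.12 (cv2) and the standard library are available. Lean on these libraries where they do the work, as an engineer would, in place of code of your own. Each camera call takes 0.05 s, during which the arm holds its last target.

## Working session

There is one attempt and no reset: what is moved stays moved. The work goes in short steps, Python scripts to look and compute and a shell command to move; the robot and the scene stay as the last step left them, time stands still between calls to the robot, and variables do not carry over. Pictures are saved under pics/ and viewed, and the job is handed in when it is done.

```bash
ls; mkdir -p pics; python3 - <<'E'
from cell import env
import cv2,numpy as np
s=env.sense();print(s)
for n in("scene","side","wrist"):
    p=env.camera_params(n);print(n,p["fx"],p["cx"],p["cy"],np.round(p["world_to_cam"],3).tolist())
    cv2.imwrite(f"pics/{n}0.png",env.camera(n))
E
```

```text
pics
{'clock': 0.0, 'q': array([-1.37120508,  0.33391671,  0.03988696,  1.46625305, -0.01338028,
        1.34327947, -0.05850687]), 'qvel': array([ 0.00149154,  0.00079144, -0.00021192,  0.000896  ,  0.00045608,
        0.00045705, -0.00041444]), 'joint_torque': array([ 2.17595093e-04, -6.56362438e+01,  1.33539554e+00, -4.03787434e+01,
       -5.96935744e-02,  4.49692179e-02,  2.16768417e-04]), 'eef_pos': array([191.30788381, 621.03707351, 403.86438534]), 'tool_rot': array([[-9.55683654e-01,  2.94395376e-01, -3.40579629e-04],
       [ 2.94395544e-01,  9.55682400e-01, -1.55394468e-03],
       [-1.31988172e-04, -1.58534466e-03, -9.99998735e-01]]), 'contact_force': array([-0.31602986, -0.51034434,  0.45701636]), 'moment': array([0.00456312, 0.11238885, 0.00209211]), 'width': 87.11953602539991}
scene 514.166957854291 322.3121300352504 206.2391937878091 [[-0.693, 0.721, -0.005, 384.036], [0.574, 0.548, -0.609, -334.087], [-0.436, -0.424, -0.793, 1393.318], [0.0, 0.0, 0.0, 1.0]]
side 467.15615254876803 317.6937150166379 204.22164807685007 [[0.936, -0.353, 0.01, -557.742], [-0.205, -0.565, -0.799, 255.504], [0.288, 0.746, -0.601, 774.804], [0.0, 0.0, 0.0, 1.0]]
wrist 327.1474089219658 319.0051388246737 204.14795667440268 [[0.294, 0.956, -0.002, -647.936], [0.925, -0.284, 0.254, -31.258], [0.242, -0.077, -0.967, 390.838], [0.0, 0.0, 0.0, 1.0]]
```

View pics/scene0.png

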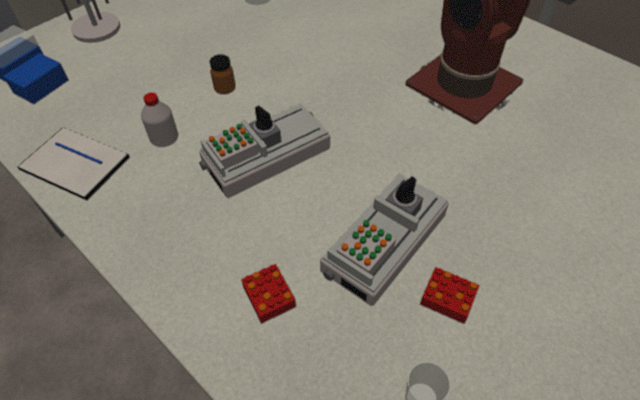

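View pics/side0.png

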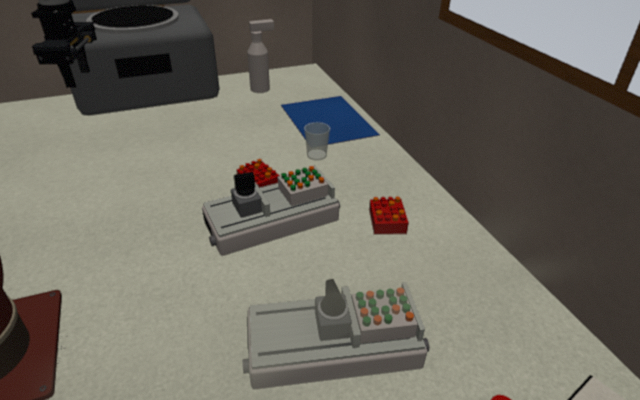

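View pics/wrist0.png

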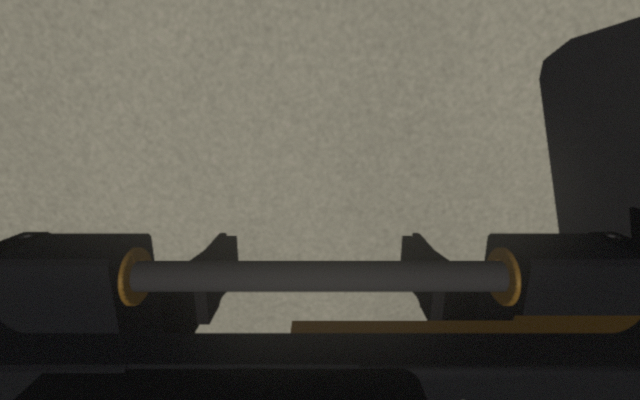

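The bar stands clear on the shaker at scene (385,235) / side (270,200); the other one (scene (265,145), side (335,335)) has its bar at the rack. I'll enlarge both views.

```bash
python3 - <<'E'
import cv2,numpy as np
a=cv2.imread("pics/scene0.png")[165:310,310:460];b=cv2.imread("pics/side0.png")[150:255,195:345]
cv2.imwrite("pics/zs.png",cv2.resize(a,None,fx=4,fy=4,interpolation=cv2.INTER_CUBIC))
cv2.imwrite("pics/zd.png",cv2.resize(b,None,fx=5,fy=5,interpolation=cv2.INTER_CUBIC))
E
```

```text
(no output)
```

View pics/zs.png

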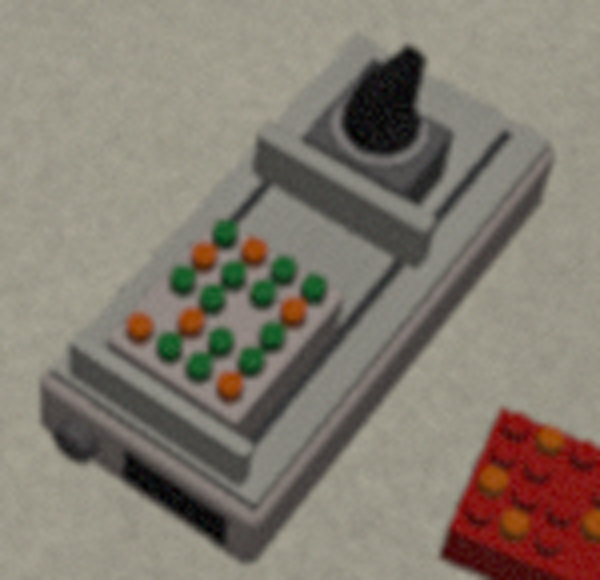

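View pics/zd.png

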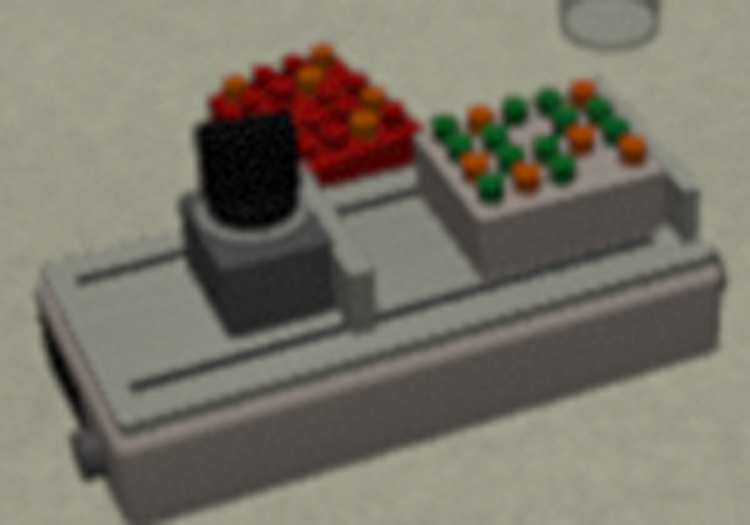

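```bash
cat > h.py <<'E'
from cell import env
import numpy as np,cv2
P={}
def par(n):
    if n=="wrist" or n not in P: P[n]=env.camera_params(n)
    return P[n]
def ray(n,u,v,z):
    p=par(n);T=np.array(p["world_to_cam"]);R=T[:3,:3];c=-R.T@T[:3,3]
    d=R.T@np.array([(u-p["cx"])/p["fx"],(v-p["cy"])/p["fy"],1]);return c+d*(z-c[2])/d[2]
def proj(n,X):
    p=par(n);T=np.array(p["world_to_cam"]);x=T[:3,:3]@np.array(X)+T[:3,3]
    return np.array([p["fx"]*x[0]/x[2]+p["cx"],p["fy"]*x[1]/x[2]+p["cy"]])
E
python3 - <<'E'
from h import *
S=lambda u,v,z:ray("scene",310+u/4,165+v/4,z)
D=lambda u,v,z:ray("side",195+u/5,150+v/5,z)
np.set_printoptions(precision=1,suppress=True)
for nm,a,b in(("side slot R",D(132,388,63),D(655,238,63)),("scene slot",S(508,133,63),S(255,435,63)),("side slotL",D(78,280,63),D(415,190,63)),
 ("scene rack top near edge",S(225,215,107),S(345,290,107)),("side rack topnear",D(415,140,107),D(485,215,107)),("side rack right edge",D(485,215,107),D(668,178,107)),
 ("side handle top",D(197,128,150),D(294,112,150)),("scene handle",S(408,46,150),S(425,58,150))):
    d=b-a;print(nm,a,b,"ang",np.degrees(np.arctan2(d[1],d[0])),np.linalg.norm(d))
for n,f,o,sl in(("scene",4,(310,165),(slice(165,310),slice(310,460))),("side",5,(195,150),(slice(150,255),slice(195,345)))):
    im=cv2.imread(f"pics/{n}0.png")[sl]
    im=np.clip(im.astype(float)*4,0,255).astype(np.uint8)
    cv2.imwrite(f"pics/b_{n}.png",cv2.resize(im,None,fx=f,fy=f,interpolation=cv2.INTER_CUBIC))
E
```

```text
side slot R [431.8 122.1  63. ] [670.4 146.   63. ] ang 5.71357944994316 239.7581540669985
scene slot [423.4 205.9  63. ] [651.8 227.5  63. ] ang 5.40334508916116 229.4701453577589
side slotL [424.4 202.3  63. ] [580.9 217.9  63. ] ang 5.690039596068619 157.2662040007327
scene rack top near edge [591.3 152.9 107. ] [585.4 221.7 107. ] ang 94.85348715412611 69.04989411649119
side rack topnear [575.4 193.5 107. ] [586.6 129.6 107. ] ang -80.08336902646501 64.87889146840926
side rack right edge [586.6 129.6 107. ] [668.6 128.8 107. ] ang -0.5312807650916292 82.02065096870737
side handle top [477.8 169.6 150. ] [517.8 167.8 150. ] ang -2.525358885719462 39.99248578786654
scene handle [479.5 169.2 150. ] [479.9 179.8 150. ] ang 87.76836007864982 10.603453139089556
```

View pics/b_scene.png

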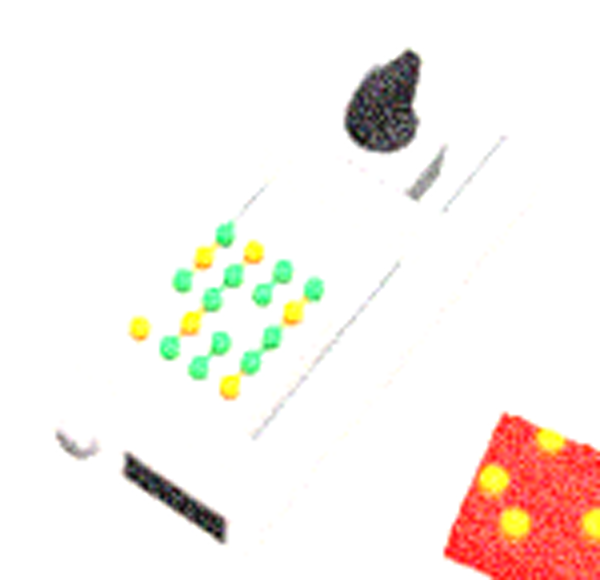

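View pics/b_side.png

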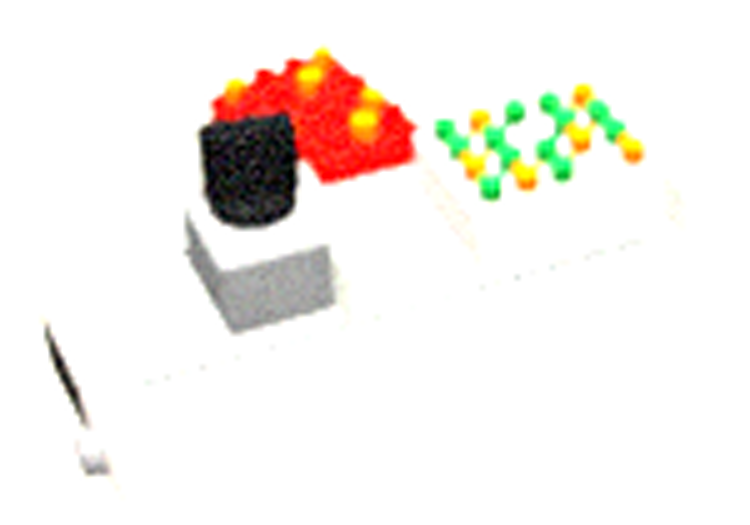

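```bash
python3 -m crank '[{"tx":-32,"ty":-26},{"tx":-32,"ty":-26},{"tx":-32,"ty":-26},{"tx":-32,"ty":-26},{"tx":-32,"ty":-26},{"tx":-32,"ty":-26},{"tx":-32,"ty":-26},{"tx":-32,"ty":-26},{"tx":-32,"ty":-26},{"tx":-32,"ty":-26}]'; python3 - <<'E'
from h import *
s=env.sense();T=np.array(par("wrist")["world_to_cam"]);c=-T[:3,:3].T@T[:3,3]
print(s["tool_rot"].T@(c-s["eef_pos"]), s["tool_rot"].T@T[2,:3], s["tool_rot"])
E
```

```text
[69.36616802 -1.06683154 19.40305133] [-2.54017754e-01 -5.49977115e-04  9.67199399e-01] [[-9.55688872e-01  2.94378482e-01 -2.99842665e-04]
 [ 2.94378625e-01  9.55688091e-01 -1.22368558e-03]
 [-7.36706391e-05 -1.25772996e-03 -9.99999206e-01]]$[0]: bad value
```

```bash
python3 -m crank '[{"tx":-32,"ty":-26,"tz":0,"ax":0,"ay":0,"az":0,"grip":1}]'; python3 -m crank --help
```

```text
clock: 0.23
eef_pos: [208.2, 590.9, 402.5]
tool_rot: [[-0.958, 0.285, -0.004], [0.285, 0.958, -0.0], [0.004, -0.002, -1.0]]
contact_force: [-0.3, -0.6, -0.1]
width: 87.4invalid input: not JSON, or not a number
```

```bash
python3 -m crank '[{"tx":-32,"ty":-26,"tz":0,"ax":0,"ay":0,"az":-5,"grip":1},{"tx":-34,"ty":-23,"tz":0,"ax":0,"ay":0,"az":-5,"grip":1},{"tx":-36,"ty":-20,"tz":0,"ax":0,"ay":0,"az":-5,"grip":1},{"tx":-37,"ty":-17,"tz":0,"ax":0,"ay":0,"az":0,"grip":1},{"tx":-25,"ty":-33,"tz":0,"ax":0,"ay":0,"az":0,"grip":1},{"tx":-25,"ty":-33,"tz":0,"ax":0,"ay":0,"az":0,"grip":1},{"tx":-25,"ty":-33,"tz":0,"ax":0,"ay":0,"az":0,"grip":1},{"tx":-25,"ty":-33,"tz":0,"ax":0,"ay":0,"az":0,"grip":1},{"tx":-20,"ty":-36,"tz":0,"ax":0,"ay":0,"az":0,"grip":1}]'
```

```text
clock: 0.98
eef_pos: [450.0, 312.5, 398.9]
tool_rot: [[-1.0, 0.004, -0.007], [0.004, 1.0, -0.003], [0.007, -0.003, -1.0]]
contact_force: [1.2, 0.3, 1.0]
width: 87.0
```

```bash
python3 -m crank '[{"tx":-18,"ty":-36,"tz":0,"ax":0,"ay":0,"az":0,"grip":1},{"tx":-18,"ty":-36,"tz":0,"ax":0,"ay":0,"az":0,"grip":1},{"tx":-18,"ty":-36,"tz":0,"ax":0,"ay":0,"az":0,"grip":1},{"tx":-18,"ty":-34,"tz":0,"ax":0,"ay":0,"az":0,"grip":1},{"tx":0,"ty":0,"tz":0,"ax":0,"ay":0,"az":0,"grip":1}]'; python3 - <<'E'
from h import *
s=env.sense();print(s["eef_pos"],proj("wrist",[498,169.5,138]))
np.save("w1.npy",par("wrist")["world_to_cam"]);im=env.camera("wrist");cv2.imwrite("pics/w1.png",im)
E
```

```text
clock: 1.4
eef_pos: [525.6, 155.3, 398.8]
tool_rot: [[-1.0, 0.015, -0.005], [0.015, 1.0, -0.006], [0.005, -0.006, -1.0]]
contact_force: [-0.3, -0.4, 0.2]
width: 86.8
[525.58325046 155.29985183 398.80778549] [340.96689981 178.06416644]
```

View pics/w1.png

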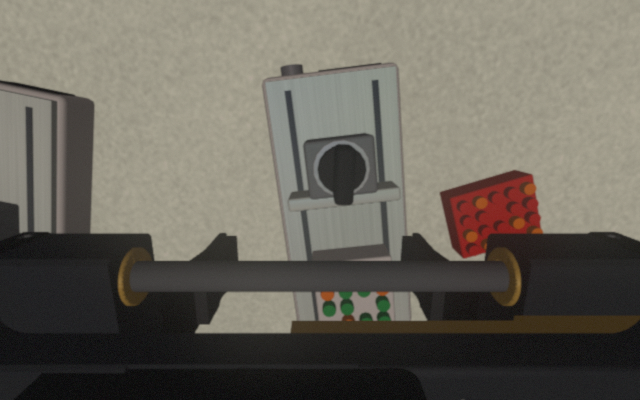

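The wrist view shows the knob at (343,170), the bar below it at row 200, and a rack edge at row 250. I'll enlarge it for the handle.

```bash
python3 - <<'E'
import cv2,numpy as np
im=cv2.imread("pics/w1.png")[125:265,280:410]
im=np.clip(im.astype(float)*2.5,0,255).astype(np.uint8)
cv2.imwrite("pics/w1z.png",cv2.resize(im,None,fx=4,fy=4,interpolation=cv2.INTER_CUBIC))
E
```

```text
(no output)
```

View pics/w1z.png

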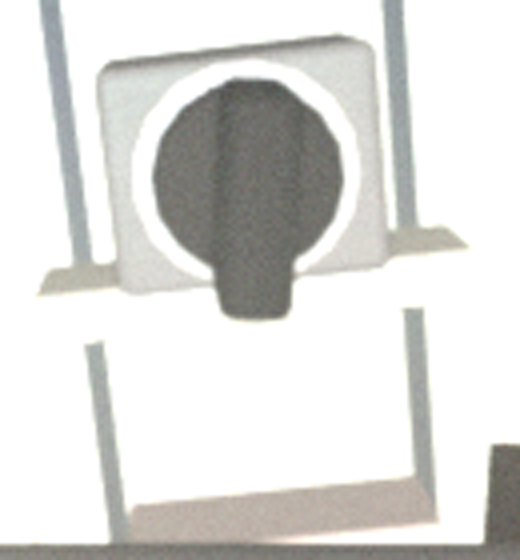

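```bash
python3 - <<'E'
from h import *
import h
np.set_printoptions(precision=1,suppress=True)
T0=np.load("w1.npy");p=dict(env.camera_params("wrist"));p["world_to_cam"]=T0;h.par=lambda n,o=h.par:p if n=="wrist" else o(n)
W=lambda u,v,z:ray("wrist",280+u/4,125+v/4,z)
print("disc ctr",W(248,175,115),"diam",W(343,175,115)-W(152,175,115),W(248,272,115)-W(248,78,115))
print("handle far end",W(222,318,150),W(290,318,150))
print("handle L",W(218,110,150),W(218,290,150),"R",W(303,110,150),W(292,300,150))
print("carriage top",[W(*a,103) for a in((100,70),(365,40),(122,292),(385,265))])
print("slots",W(45,0,63),W(118,540,63),W(393,0,63),W(430,500,63))
print("rack near top edge",W(130,540,107),W(435,520,107))
print("rack near bot",W(135,507,63),W(415,478,63))
print("bar top end", [W(a,b,103) for a,b in ((40,293),(467,247))])
E
```

```text
disc ctr [494.4 171.7 115. ] diam [ 0.5 38.8  0. ] [39.6  0.1  0. ]
handle far end [515.2 164.9 150. ] [515.4 177.2 150. ]
handle L [477.8 164.3 150. ] [510.  164.2 150. ] R [478. 179. 150.] [512.1 177.5 150. ]
carriage top [array([473.7, 141.5, 103. ]), array([468.4, 196.5, 103. ]), array([521.3, 145.1, 103. ]), array([516., 202., 103.])]
slots [459.9 127.   63. ] [597.4 141.2  63. ] [461.1 208.8  63. ] [587.1 222.2  63. ]
rack near top edge [577.7 145.9 107. ] [573.7 214.2 107. ]
rack near bot [588.2 145.8  63. ] [581.  218.1  63. ]
bar top end [array([521.3, 127.3, 103. ]), array([512.3, 219.5, 103. ])]
```

```bash
python3 -m crank '[{"tx":20,"ty":12,"tz":0,"ax":-0.3,"ay":-0.3,"az":0,"grip":1},{"tx":10,"ty":4,"tz":20,"ax":0,"ay":0,"az":0,"grip":1},{"tx":0,"ty":0,"tz":10,"ax":0,"ay":0,"az":0,"grip":0.6},{"tx":0,"ty":0,"tz":0,"ax":0,"ay":0,"az":0,"grip":0.6}]'; python3 - <<'E'
from h import *
s=env.sense();print(s["eef_pos"],s["tool_rot"][:,2],np.linalg.norm(s["qvel"]))
E
```

```text
clock: 1.78
eef_pos: [493.8, 175.7, 367.7]
tool_rot: [[-1.0, 0.015, -0.0], [0.015, 1.0, 0.002], [0.0, 0.002, -1.0]]
contact_force: [-0.7, 0.5, 0.4]
width: 80.0
[493.80848652 175.6765573  367.68674413] [-4.02362084e-04  1.95808883e-03 -9.99998002e-01] 0.03379083566345382
```

```bash
python3 -m crank '[{"tx":-1,"ty":-4,"tz":25,"ax":0,"ay":0,"az":0,"grip":0.6},{"tx":0,"ty":0,"tz":25,"ax":0,"ay":0,"az":0,"grip":0.6},{"tx":0,"ty":0,"tz":10,"ax":0,"ay":0,"az":0,"grip":0.6},{"tx":0,"ty":0,"tz":0,"ax":0,"ay":0,"az":0,"grip":0.6}]'; python3 - <<'E'
from h import *
s=env.sense();print(s["eef_pos"],s["tool_rot"][:,2],s["contact_force"],s["moment"],s["width"])
cv2.imwrite("pics/w2.png",env.camera("wrist"))
E
```

```text
clock: 2.12
eef_pos: [495.9, 173.8, 307.5]
tool_rot: [[-1.0, 0.012, 0.001], [0.012, 1.0, 0.003], [-0.001, 0.003, -1.0]]
contact_force: [0.1, -0.3, -0.1]
width: 56.7
[495.93278168 173.76393369 307.5386663 ] [ 0.00144951  0.00298497 -0.99999449] [ 0.13470448 -0.31648126 -0.13880894] [0.05949434 0.00015339 0.00338497] 56.65941587387312
```

View pics/w2.png

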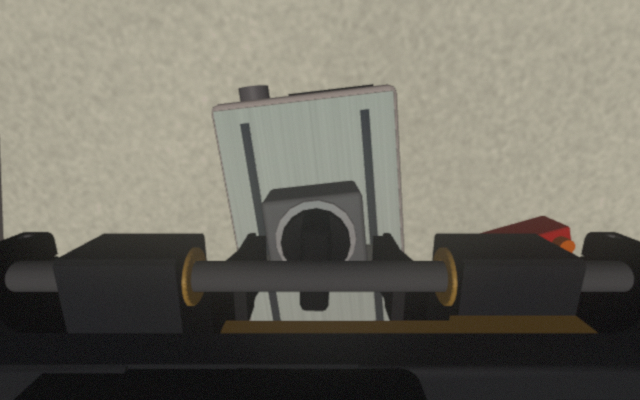

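The handle (col 316, rows 225–310) lies centred between the fingers (cols 262–380). Lowering the last 5 mm and closing.

```bash
python3 -m crank '[{"tx":0,"ty":-2,"tz":5,"ax":0,"ay":0,"az":0,"grip":0.6},{"tx":0,"ty":0,"tz":0,"ax":0,"ay":0,"az":0,"grip":0.1},{"tx":0,"ty":0,"tz":0,"ax":0,"ay":0,"az":0,"grip":0},{"tx":0,"ty":0,"tz":0,"ax":0,"ay":0,"az":0,"grip":0},{"tx":0,"ty":0,"tz":0,"ax":0,"ay":0,"az":0,"grip":0},{"tx":0,"ty":0,"tz":0,"ax":0,"ay":0,"az":0,"grip":0},{"tx":0,"ty":0,"tz":0,"ax":0,"ay":0,"az":0,"grip":0}]'; python3 - <<'E'
from h import *
s=env.sense();print(s["eef_pos"],s["contact_force"],s["moment"],s["width"])
E
```

```text
clock: 2.75
eef_pos: [498.3, 172.5, 308.5]
tool_rot: [[-1.0, 0.011, 0.008], [0.011, 1.0, 0.007], [-0.008, 0.007, -1.0]]
contact_force: [0.0, -0.6, -0.1]
width: 19.9
[498.317578   172.52017523 308.53839707] [ 0.0227024  -0.62121738 -0.08085665] [0.00361732 0.02065337 0.033684  ] 19.861465453974887
```

```bash
python3 -m crank '[{"tx":3.5,"ty":-1,"tz":6,"ax":0.4,"ay":0.5,"az":0,"grip":0.25},{"tx":0,"ty":0,"tz":1,"ax":0,"ay":0,"az":0,"grip":0.25}]'; python3 - <<'E'
from h import *
s=env.sense();print(s["eef_pos"],s["contact_force"],s["moment"],s["width"])
E
```

```text
clock: 2.92
eef_pos: [494.7, 171.6, 301.6]
tool_rot: [[-1.0, 0.011, -0.0], [0.011, 1.0, -0.0], [0.0, -0.0, -1.0]]
contact_force: [-0.8, -1.0, 0.0]
width: 21.5
[494.72541068 171.5766106  301.62580186] [-0.81631029 -0.95279062  0.04076788] [-0.02043023  0.02364345 -0.00636496] 21.521917060123748
```

Right pose. Close.

```bash
python3 -m crank '[{"tx":0,"ty":0,"tz":0,"ax":0,"ay":0,"az":0,"grip":0},{"tx":0,"ty":0,"tz":0,"ax":0,"ay":0,"az":0,"grip":0},{"tx":0,"ty":0,"tz":0,"ax":0,"ay":0,"az":0,"grip":0}]'; python3 - <<'E'
from h import *
s=env.sense();print(s["eef_pos"],s["contact_force"],s["moment"],s["width"])
E
```

```text
clock: 3.17
eef_pos: [494.2, 172.2, 301.0]
tool_rot: [[-1.0, 0.011, -0.001], [0.011, 1.0, 0.0], [0.001, 0.0, -1.0]]
contact_force: [0.1, 1.9, 0.8]
width: 13.8
[494.24502984 172.18511876 301.02853961] [0.10072107 1.89327089 0.75458501] [ 0.39944339  0.14065102 -0.01684022] 13.82809468236349
```

```bash
python3 -m crank '[{"tx":-8,"ty":0.9,"tz":0,"ax":0,"ay":0,"az":0,"grip":0},{"tx":-10,"ty":1.1,"tz":0,"ax":0,"ay":0,"az":0,"grip":0},{"tx":-10,"ty":1.1,"tz":0,"ax":0,"ay":0,"az":0,"grip":0},{"tx":-8,"ty":0.9,"tz":0,"ax":0,"ay":0,"az":0,"grip":0}]'; python3 - <<'E'
from h import *
s=env.sense();print(s["eef_pos"],s["contact_force"],s["moment"],s["width"])
np.save("w3.npy",par("wrist")["world_to_cam"])
cv2.imwrite("pics/w3.png",env.camera("wrist"));cv2.imwrite("pics/side3.png",cv2.resize(env.camera("side")[120:260,190:350],None,fx=5,fy=4))
E
```

```text
clock: 3.5
eef_pos: [531.8, 175.9, 301.0]
tool_rot: [[-1.0, 0.01, -0.004], [0.01, 1.0, 0.0], [0.004, 0.0, -1.0]]
contact_force: [-1.3, -0.2, 3.0]
width: 13.8
[531.77109712 175.91056353 301.01220264] [-1.2998385  -0.22955845  3.00572022] [ 0.06179241  0.44302083 -0.07785724] 13.843988781163537
```

View pics/side3.png

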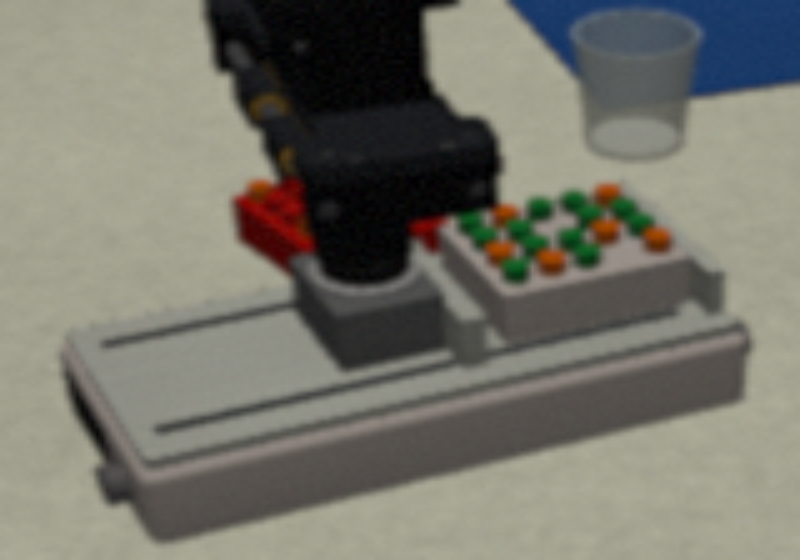

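The carriage follows; the bar (col 465) is still a short way from the rack (col 505). Continuing in small steps.

```bash
python3 -m crank '[{"tx":-4,"ty":0.4,"tz":0,"ax":0,"ay":0.1,"az":0,"grip":0},{"tx":-4,"ty":0.4,"tz":0,"ax":0,"ay":-0.3,"az":0,"grip":0}]';  python3 -m crank '[{"tx":-3,"ty":0.3,"tz":0,"ax":0,"ay":0,"az":0,"grip":0}]';  python3 -m crank '[{"tx":-2,"ty":0.2,"tz":0,"ax":0,"ay":0,"az":0,"grip":0}]';python3 - <<'E'
from h import *
s=env.sense();print(s["eef_pos"],s["contact_force"],s["moment"],s["width"])
cv2.imwrite("pics/side4.png",cv2.resize(env.camera("side")[150:240,240:350],None,fx=7,fy=6,interpolation=cv2.INTER_CUBIC))
E
```

```text
clock: 3.77
eef_pos: [541.0, 176.9, 301.0]
tool_rot: [[-1.0, 0.01, 0.001], [0.01, 1.0, -0.0], [-0.001, 0.0, -1.0]]
contact_force: [-2.2, 1.6, 2.3]
width: 13.9
clock: 3.85
eef_pos: [544.4, 177.3, 301.0]
tool_rot: [[-1.0, 0.01, 0.001], [0.01, 1.0, 0.0], [-0.001, 0.0, -1.0]]
contact_force: [-3.4, 1.0, 1.7]
width: 14.0
clock: 3.93
eef_pos: [546.5, 177.5, 301.0]
tool_rot: [[-1.0, 0.01, 0.001], [0.01, 1.0, -0.0], [-0.001, -0.0, -1.0]]
contact_force: [-4.1, 0.4, 4.7]
width: 13.6
[546.52532019 177.49229061 301.00628986] [-4.13015584  0.36145666  4.67526918] [-0.03044929  1.09637881 -0.03489821] 13.646005019602994
```

View pics/side4.png

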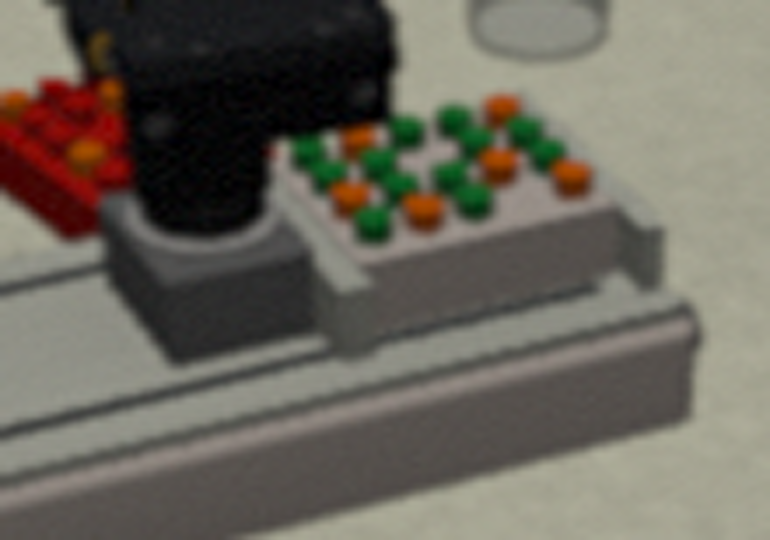

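Bar and rack now look about to touch (cols 345–370). Continue gently, watching the force.

```bash
for i in 1 ; do python3 -m crank '[{"tx":-1.5,"ty":0.2,"tz":0,"ax":0,"ay":0,"az":0,"grip":0}]'; python3 -m crank '[{"tx":-1.5,"ty":0.2,"tz":0,"ax":0,"ay":0,"az":0,"grip":0}]'; python3 -m crank '[{"tx":-1,"ty":0.1,"tz":0,"ax":0,"ay":0,"az":0,"grip":0}]'; done | grep -E "eef|force"; python3 - <<'E'
from h import *
s=env.sense();print(s["moment"])
E
```

```text
eef_pos: [548.0, 177.6, 301.0]
contact_force: [-2.3, -0.3, 3.3]
eef_pos: [548.8, 177.8, 301.0]
contact_force: [-11.9, -1.8, 11.4]
eef_pos: [549.1, 177.8, 301.0]
contact_force: [-6.4, 0.4, 7.0]
[-0.06963208  1.4171808  -0.06825912]
```

```bash
python3 -c "
from cell import env;print(env.sense()['q'][6])"; python3 -m crank '[{"tx":-0.3,"ty":0,"tz":0,"ax":0,"ay":0,"az":4,"grip":0},{"tx":-0.3,"ty":0.1,"tz":0,"ax":0,"ay":0,"az":6,"grip":0}]'; python3 - <<'E'
from h import *
s=env.sense();print(s["eef_pos"],s["moment"],s["q"][6],np.degrees(np.arctan2(-s["tool_rot"][1,0],-s["tool_rot"][0,0])))
E
```

```text
1.262281535878718
clock: 4.4
eef_pos: [549.3, 178.0, 301.0]
tool_rot: [[-0.983, 0.184, -0.006], [0.184, 0.983, -0.0], [0.006, -0.002, -1.0]]
contact_force: [-1.8, 0.9, 2.8]
width: 13.7
[549.25373169 178.02673138 301.04724892] [0.23452586 0.36456924 0.07002312] 1.094235246321906 -10.615532085619842
```

```bash
python3 -m crank '[{"tx":-0.3,"ty":0.1,"tz":0,"ax":0,"ay":-0.2,"az":6,"grip":0},{"tx":-0.3,"ty":0.1,"tz":0,"ax":0,"ay":0,"az":6,"grip":0},{"tx":-0.3,"ty":0.2,"tz":0,"ax":0,"ay":0,"az":6,"grip":0},{"tx":-0.3,"ty":0.3,"tz":0,"ax":0,"ay":0,"az":6,"grip":0},{"tx":-0.2,"ty":0.3,"tz":0,"ax":0,"ay":0,"az":6,"grip":0}]'; python3 - <<'E'
from h import *
s=env.sense();print(s["eef_pos"],s["moment"],s["q"][6],np.degrees(np.arctan2(-s["tool_rot"][1,0],-s["tool_rot"][0,0])))
cv2.imwrite("pics/side5.png",cv2.resize(env.camera("side")[150:240,240:350],None,fx=7,fy=6,interpolation=cv2.INTER_CUBIC))
E
```

```text
clock: 4.82
eef_pos: [549.6, 179.0, 301.0]
tool_rot: [[-0.743, 0.669, -0.006], [0.669, 0.743, -0.0], [0.004, -0.004, -1.0]]
contact_force: [-2.1, -0.1, 2.6]
width: 14.0
[549.6383821  178.99324479 301.02985128] [0.04474011 0.45362162 0.08244266] 0.5677064843849681 -42.00061411051805
```

View pics/side5.png

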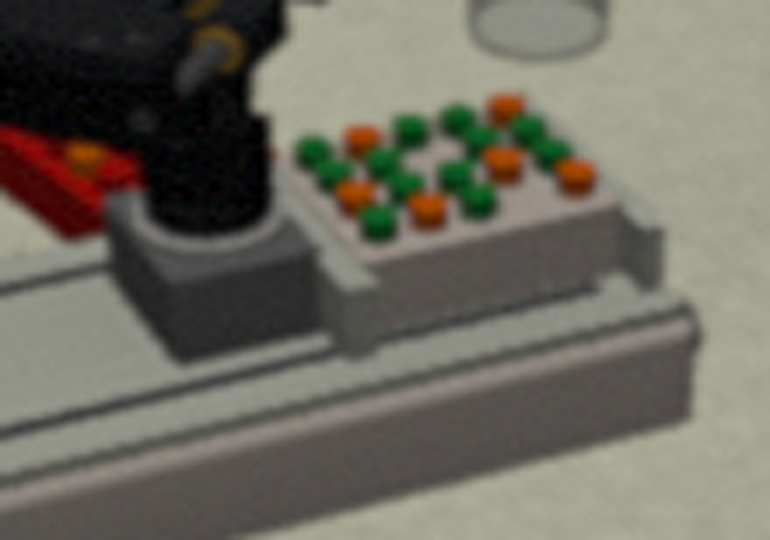

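```bash
python3 -m crank '[{"tx":-0.7,"ty":0.7,"tz":0,"ax":0,"ay":0,"az":4,"grip":0}]'|grep -E "eef|force"; python3 -m crank '[{"tx":-0.4,"ty":0.5,"tz":0,"ax":0,"ay":0,"az":6,"grip":0},{"tx":-0.2,"ty":0.4,"tz":0,"ax":0,"ay":0,"az":6,"grip":0},{"tx":-0.1,"ty":0.2,"tz":0,"ax":0,"ay":0,"az":6,"grip":0},{"tx":0,"ty":0.2,"tz":0,"ax":0,"ay":0,"az":6,"grip":0}]'; python3 - <<'E'
from h import *
s=env.sense();print(s["eef_pos"],s["moment"],s["q"][6],np.degrees(np.arctan2(-s["tool_rot"][1,0],-s["tool_rot"][0,0])))
E
```

```text
eef_pos: [550.1, 179.2, 301.0]
contact_force: [-8.4, -0.9, 7.2]
clock: 5.28
eef_pos: [550.9, 179.5, 301.1]
tool_rot: [[-0.331, 0.944, -0.009], [0.944, 0.331, -0.0], [0.003, -0.008, -1.0]]
contact_force: [-1.7, 0.4, 1.5]
width: 13.6
[550.92719433 179.52996337 301.05656897] [0.03133893 0.22356579 0.04808311] 0.09243771168632865 -70.67531364195919
```

Nearly at the stop (expected about −74°). Turn on until the moment rises.

```bash
for k in 1; do python3 -m crank '[{"tx":0,"ty":0,"tz":0,"ax":0,"ay":0,"az":3,"grip":0}]' | grep -E "tool|force"; python3 -c "
from cell import env;print(env.sense()['moment'])"; python3 -m crank '[{"tx":0,"ty":0,"tz":0,"ax":0,"ay":0,"az":4,"grip":0}]' | grep -E "tool|force"; python3 -c "
from cell import env;print(env.sense()['moment'])"; python3 -m crank '[{"tx":0,"ty":0,"tz":0,"ax":0,"ay":0,"az":4,"grip":0}]' | grep -E "tool|force"; python3 -c "
from cell import env;print(env.sense()['moment'])"; done
```

```text
tool_rot: [[-0.278, 0.96, -0.008], [0.96, 0.278, -0.0], [0.002, -0.008, -1.0]]
contact_force: [-1.6, -0.0, 1.6]
[0.05124342 0.13815069 0.0489255 ]
tool_rot: [[-0.211, 0.977, -0.008], [0.977, 0.211, -0.0], [0.001, -0.008, -1.0]]
contact_force: [-1.0, -2.6, 2.4]
[-0.62642372  0.21118417  0.70741342]
tool_rot: [[-0.143, 0.99, -0.008], [0.99, 0.143, -0.001], [-0.0, -0.008, -1.0]]
contact_force: [-2.3, -0.1, 2.6]
[-0.08151865  0.36040663  0.86257614]
```

Moment jumped from 0.05 to 0.86 N·m, so this is the end stop. Let go and lift.

```bash
python3 -m crank '[{"tx":0,"ty":0,"tz":0,"ax":0,"ay":0,"az":0,"grip":0.35},{"tx":0,"ty":0,"tz":0,"ax":0,"ay":0,"az":0,"grip":0.35},{"tx":0,"ty":0,"tz":0,"ax":0,"ay":0,"az":0,"grip":0.35},{"tx":0,"ty":0,"tz":0,"ax":0,"ay":0,"az":0,"grip":0.35}]'; python3 - <<'E'
from h import *
print(env.sense()["moment"])
cv2.imwrite("pics/w6.png",env.camera("wrist"))
E
```

```text
clock: 5.87
eef_pos: [551.3, 178.9, 300.7]
tool_rot: [[-0.152, 0.988, -0.006], [0.988, 0.152, -0.002], [-0.001, -0.007, -1.0]]
contact_force: [-0.5, -0.3, 0.9]
width: 29.0
[-0.09675315  0.04328789 -0.0481659 ]
```

View pics/w6.png

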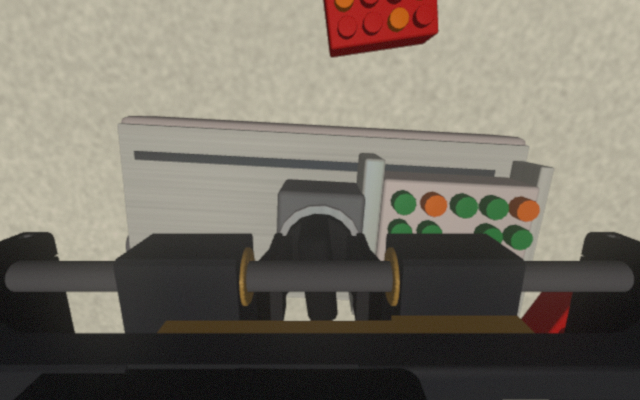

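The fingers are clear of the handle on both sides (handle col 318, fingers cols 275 and 370), and the bar (col 375) lies at the rack (col 385). Lift straight up.

```bash
python3 -m crank '[{"tx":0,"ty":0,"tz":-15,"ax":0,"ay":0,"az":0,"grip":0.35},{"tx":0,"ty":0,"tz":-25,"ax":0,"ay":0,"az":0,"grip":0.35},{"tx":0,"ty":0,"tz":-30,"ax":0,"ay":0,"az":0,"grip":0.35},{"tx":0,"ty":0,"tz":-30,"ax":0,"ay":0,"az":0,"grip":0.35},{"tx":-30,"ty":0,"tz":-10,"ax":0,"ay":0,"az":0,"grip":0.35},{"tx":-30,"ty":0,"tz":0,"ax":0,"ay":0,"az":0,"grip":0.35},{"tx":0,"ty":0,"tz":0,"ax":0,"ay":0,"az":0,"grip":0.35}]'; python3 - <<'E'
from h import *
np.save("w7.npy",par("wrist")["world_to_cam"])
cv2.imwrite("pics/w7.png",env.camera("wrist"))
cv2.imwrite("pics/side7.png",cv2.resize(env.camera("side")[150:240,220:350],None,fx=6,fy=6,interpolation=cv2.INTER_CUBIC))
E
```

```text
clock: 6.5
eef_pos: [561.2, 119.3, 414.9]
tool_rot: [[-0.164, 0.986, -0.007], [0.986, 0.164, -0.004], [-0.003, -0.008, -1.0]]
contact_force: [0.0, -0.3, -0.8]
width: 30.5
```

View pics/w7.png

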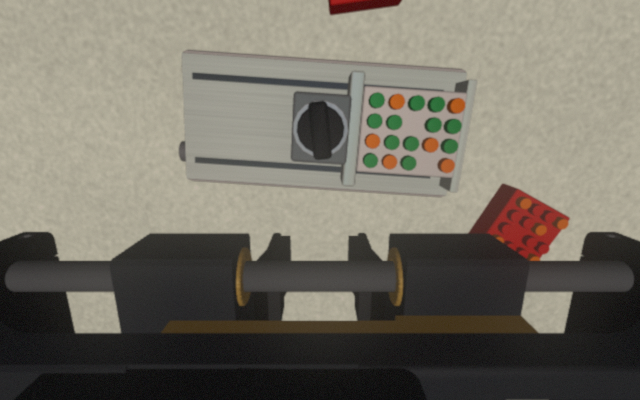

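View pics/side7.png

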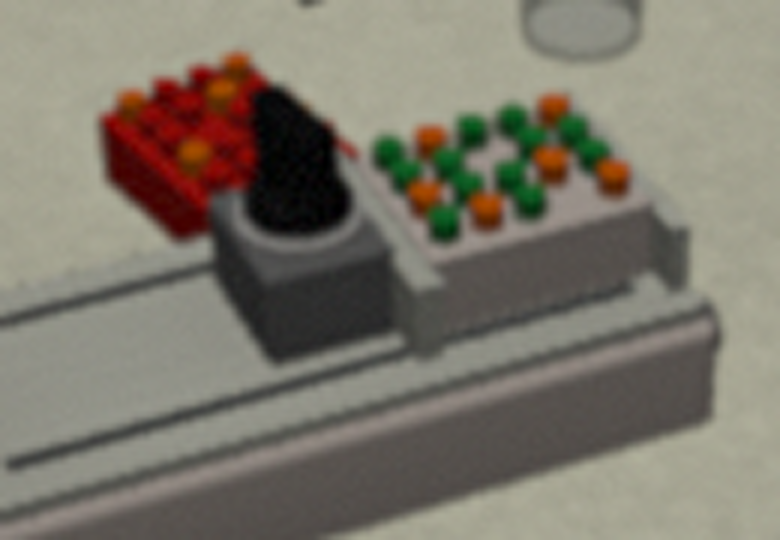

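```bash
python3 - <<'E'
import cv2,numpy as np
im=cv2.imread("pics/w7.png")[50:200,285:480]
im=np.clip(im.astype(float)*1.7,0,255).astype(np.uint8)
cv2.imwrite("pics/w7z.png",cv2.resize(im,None,fx=4,fy=4,interpolation=cv2.INTER_CUBIC))
E
```

```text
(no output)
```

View pics/w7z.png

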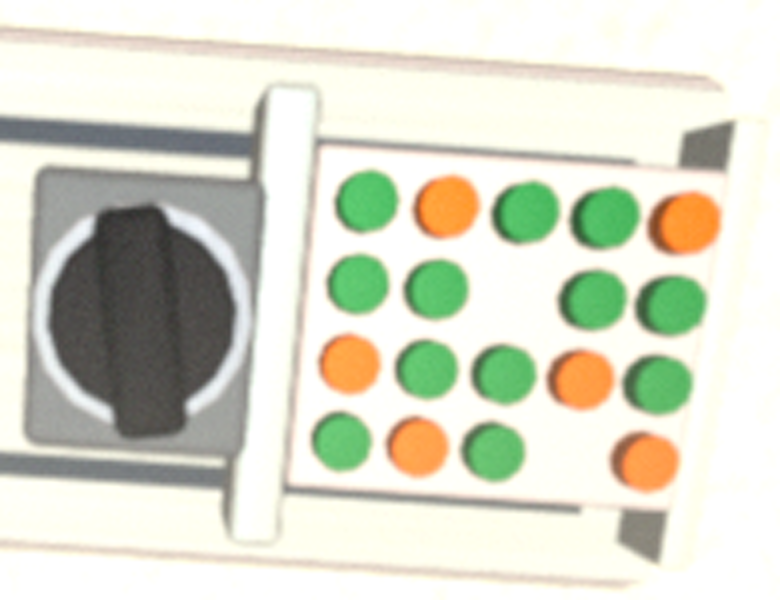

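```bash
python3 - <<'E'
from h import *
a=cv2.imread("pics/scene0.png");b=env.camera("scene")
d=cv2.absdiff(a,b).max(2)[90:200,190:335];print("other shaker diff",d.mean(),np.percentile(d,99.5))
import h
p=dict(env.camera_params("wrist"));p["world_to_cam"]=np.load("w7.npy");h.par=lambda n:p
W=lambda u,v,z:ray("wrist",285+u/4,50+v/4,z)
e=lambda P,Q:np.degrees(np.arctan2((Q-P)[1],(Q-P)[0]))
print(e(W(97,215,150),W(118,430,150)),e(W(163,210,150),W(186,425,150)),"slide",e(W(20,132,63),W(630,162,63)))
print(W(143,318,115)); print("rack edges",W(302,318,107),W(700,335,107))
env.sense(); env.close_job()
E
```

```text
other shaker diff 11.480188087774295 119.0
-75.11444556737199 -73.82556955695507 slide 6.7957099599692
[550.06964663 176.43946553 115.        ]
rack edges [583.77718351 181.79504309 107.        ] [668.79567819 192.41433793 107.        ]
the job is handed in; nothing more can be done
```

```bash
python3 - <<'E'
from h import *
cv2.imwrite("pics/end.png",env.camera("scene"))
E
```

```text
the job is handed in; nothing more can be done
```

The job is handed in, at about 6.6 s of the 38 s. I slid the left shaker's bar about 55 mm up to its rack, turned the clamp knob clockwise to its end stop, let go and lifted the gripper clear.

**What the checks showed**
- **Bar at the rack:** while pushing, the force rose from about 2 N to 12 N at the measured contact point and the bar stopped moving. The last pictures show the bar against the rack and the rack against its far stop. A thin line of about 1 mm is visible between bar and rack from above. I put this down mostly to the camera angle, but could not rule out a small gap.
- **Knob locked:** the turning moment jumped from 0.05 to 0.86 N·m at the end stop. In the last picture the handle stands about 81° across the slide, which matches 1.4 rad.
- **Robot clear:** the final contact force was about 0 N, with the gripper about 110 mm above the knob.

**A check that disagreed:** comparing the scene camera's first and last pictures around the other shaker gave a large difference (mean 11, 99.5th percentile 119). The arm may be covering that area in the last picture. I handed in within the same script, so I could not look at it. I never planned a move near that shaker and felt no unexpected contact, but I have no picture confirming it is untouched.

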